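Strip the hold-down off the tube block and lay its cover on flush

ROBOT

A 6-joint arm with a two-finger parallel gripper is mounted at the origin on a cart in front of the work surface, level with it; the furniture and walls round the work are solid. World frame = base frame: x ahead of the robot, y to its left, z up, the work surface at z = 0. Lengths are in m, angles in rad, forces in N, time in s.
With the tool pointing down it reaches from about 0.3 to 0.75 m from the base axis. Payload 8.5 kg.
Tool frame: the origin (TCP) lies at the very end of the fingers, on their centre line; the grasp point (between the pads) lies 19 mm behind it; z points along the fingers, y is the direction in which the jaws open and shut (so a half turn about z gives the same grasp; the last joint's range is limited). The gripper opens to 88 mm and grips with 3 to 60 N. Pads are 18 mm wide; open, the fingers measure 123 mm over their backs; the gripper's body (75 mm by 187 mm) begins 45 mm behind the grasp point.
Start: joints at [1.058, 0.381, 1.297, -0, 1.464, -0.215], TCP at [0.161, 0.526, 0.239] pointing down, gripper open.
Joint ranges: [-3.11, 3.11], [-0.89, 2.33], [0.22, 2.48], [-1.42, 4.56], [0.17, 2.85], [-2.88, 2.88]. Speed limits (rad/s): [2.39, 2.39, 3.14, 3.14, 3.14, 3.14].

INTERFACE

Orientations are given as a unit quaternion [w, x, y, z].
In Python, from bench import bot gives the robot as it stands.
- The arm moves only by the tool apply_moves, never from a script. Its argument "motion" is a list of rows, each an object of numbers: "fingers": the finger opening in mm, from 0 to 88.1; "dx", "dy", "dz": the shift along the tool's x, y, z in mm; "roll": the turn about the tool's z in degrees. In form: [{"fingers": .., "dx": .., "dy": .., "dz": .., "roll": ..}, ...]. A call has 1 to 12 rows; each row is the pose to reach, as a shift and turn from the pose commanded when the call began, along the tool's axes at that moment; what a row does not reach only later rows make up. A row lasts 1/10 s, in which the tool goes at most 50 mm and 8.59 degrees, less where a joint would pass 70% of its speed; a pose out of reach is approached as far as the arm can. A call with a gripper value outside its range is refused whole. The fingers move at their own pace and stop on an object; the grip force is fixed at half the most. Time passes only in rows, so rows that repeat a pose let the fingers close. It gives the time, the measured TCP pose, the force and the opening at its end, in the units of the state.
- bot.get_obs(): the state, without advancing time (a new reading comes with each control period).
- bot.get_image(name): name is "scene" or "top" or "wrist"; returns a dict with "img" (420x560x3 uint8, blue, green, red), "intrinsics" (3x3 intrinsics, pixels), "origin" and "rotation" of the camera in the world. Camera axes: x right, y up, looking along -z (the intrinsics and any distortion apply to the point x, -y, -z); pixel columns grow to the right and rows downward; lengths in m; the calibration is good to about 2 mm. A picture is of the moment at which its call begins. There is no depth.
- bot.job_done(): hands the job in, once; it reports no verdict.
The state is a dict: "clock": time; "q": joint angles; "joint_vel": joint speeds; "tau": joint torques, N m; "position": TCP position; "tool_rot": TCP orientation; "ft_force": force on the tool from outside, world axes, zero at the start; "torque": the same for the moment, N m; "finger_gap": finger opening in m.
Only numpy, scipy, OpenCV 4.12 (cv2) and the standard library are available. Lean on these libraries where they do the work, as an engineer would, in place of code of your own. Each camera call takes 0.05 s, during which the arm holds its last target. There are 200 camera calls.

TASK

Clear the hold-down off the aluminium tube block: take the red nut, then the brass spacer, then the dark bar off the stud, one at a time, and leave all three in the grey tray. Then lay the green cover on the block with its notch round the stud, so that it lies flat with its edges flush with the block's on every side. Leave the glassware and the bottle standing round the work where they are.

Things in the scene. Friction and masses are not known exactly. Their poses are not given: they have to be found in the camera images.
- block_top (a point): centre of the flat top face of the fixed aluminium tube block: 110 mm along its x, 70 mm along its y, top 50 mm above the bench; round the block's foot is a black base 124 x 84 mm, 14 mm high. z up. The rows of dark wells are only marked on the flat top (nothing enters it)
- stud (a point): foot of the smooth, plain steel stud (no thread, diameter 8 mm, stands 62 mm above the block's top face), at the level of the top face, 42 mm along +x from the block's centre. On it at the start, from below: bar, brass spacer, red nut, all loose, each to be lifted straight up
- nut_mid (a point): centre of the loose red nut, a knurled ring 34 mm across (33 mm between the ribs) and 20 mm high, hole 13 mm; its underside starts 46 mm above the block's top. z along its axis. 50 g
- spacer_mid (a point): centre of the loose brass spacer, a ring 30 mm across and 18 mm high, hole 13 mm; its underside starts 28 mm above the block's top, resting on the bar. z along its axis. 60 g
- nut: the same nut; origin at the centre of its underside
- spacer: the same spacer; origin at the centre of its underside
- bar: the dark hold-down bar, origin under the centre of its 13 mm stud hole, at the level of its feet. The bar runs along its own x from +14 to -86 mm and is 24 mm wide (y); the metal is 16 mm thick, from 12 to 28 mm above the feet, on black feet 12 mm high at both ends (x -12 to +12, as two strips beside the hole, and x -83 to -69). z up. 150 g
- bar_mid (a point): middle of the bar's metal: 36 mm along the bar's -x from the hole, 20 mm above its feet; grip it here across its 24 mm width; between the feet there is a gap 12 mm high under the metal
- cover_base (a point): centre of the underside of the loose green cover plate, 110 mm along x, 70 mm along y, 8 mm thick; z up. A U-shaped notch 18 mm wide and 31 mm deep is cut into the middle of its +x end. 220 g
- cover_handle (a point): middle of the cover's white upright handle: a block 56 mm long (along the cover's x), 14 mm thick (y), rising from the plate's top (8 mm above the underside) to 42 mm above the underside. It lies 8 mm towards -x from the cover's centre, 25 mm above its underside. Grip it across its 14 mm
- cover_notch (a point): point in the notch, level with the underside, 42 mm along +x from cover_base: lies at the stud's foot when the cover is in place
- cover: the same cover; origin and axes as cover_base
- tray: fixed open grey parts tray, 210 mm along x, 150 mm along y, 25 mm high, walls and floor 4 mm; origin at the centre of its underside. Tray and cover lie left and right of the block, either way round
- cylinder_100_mid (a point): half-way up a clear measuring cylinder with blue ring, foot 57 x 66 mm, 186 mm tall: leave standing
- bottle_100b_mid (a point): half-way up a small round bottle with blue cap, 50 mm across, 106 mm tall: leave standing
- beaker_100_mid (a point): half-way up a clear beaker, 57 mm across, 72 mm tall: leave standing
- flask_100_mid (a point): half-way up a conical flask, 62 mm across, 104 mm tall: leave standing

How it is judged:
By the outcome, as a careful person would: the job done as asked, in the order asked, and still so for the second after the job is handed in, with the robot touching nothing.
It also fails if it takes over 72 s, if anything falls off the work surface, if the arm or the gripper's body presses on something with over 40 N, if the wrist force passes 120 N, or if a joint passes its speed limit or range.

## Working session

There is one attempt and no reset: what is moved stays moved. The work goes in short steps, Python scripts to look and compute and a tool call to move; the robot and the scene stay as the last step left them, time stands still between calls to the robot, and variables do not carry over. Pictures are saved under pics/ and viewed, about 8 in all and at most 12, crops included, and the job is handed in when it is done.

Besides the shell and the picture viewer there is one more tool, called after "Emit:" as name([rows], argument=value, ...), one row to a line, values as JSON. apply_moves: Moves the arm, as the interface text tells. Its arguments: {"type":"object","properties":{"motion":{"type":"array"}},"required":["motion"]}

```bash
mkdir -p pics; ls; python3 - <<'E'
from bench import bot
import cv2, numpy as np
np.set_printoptions(precision=4,suppress=True)
print(bot.get_obs())
for n in ("scene","top"):
    d=bot.get_image(n); cv2.imwrite(f"pics/{n}0.png",d["img"]); print(n,d["intrinsics"],d["origin"],d["rotation"],[k for k in d])
E
```

```text
pics
{'clock': 0.0, 'q': array([ 1.0577,  0.3812,  1.2982,  0.    ,  1.4636, -0.2153]), 'joint_vel': array([-0.0007,  0.0023, -0.0011, -0.0015, -0.0008, -0.0011]), 'tau': array([  0.0009, -43.7931, -22.4566,   0.0714,   0.0352,  -0.0001]), 'position': array([0.1612, 0.5256, 0.2382]), 'tool_rot': array([-0.0002,  0.1483,  0.9889, -0.0007]), 'ft_force': array([ 0.1198, -0.3556,  0.6424]), 'torque': array([ 0.0008, -0.0412, -0.0224]), 'finger_gap': 0.08804251381581372}
scene [[404.6306   0.     273.9886]
 [  0.     404.6306 197.8196]
 [  0.       0.       1.    ]] [ 0.1365 -0.4586  0.7826] [ 0.8861  0.3152 -0.109  -0.322 ] ['img', 'intrinsics', 'origin', 'rotation']
top [[399.175    0.     279.6315]
 [  0.     399.175  203.4618]
 [  0.       0.       1.    ]] [ 0.2896 -0.0119  1.1745] [-0.6915 -0.0718  0.0732  0.715 ] ['img', 'intrinsics', 'origin', 'rotation']
```

View pics/top0.png

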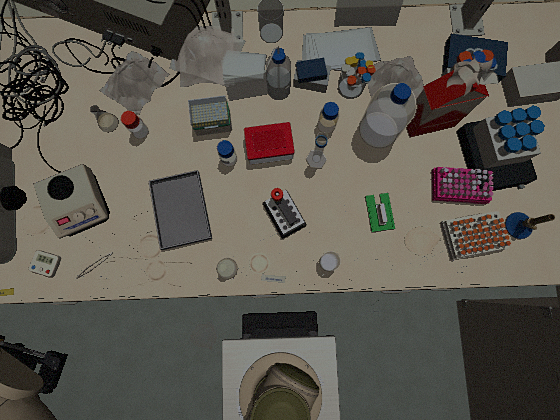

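View pics/scene0.png

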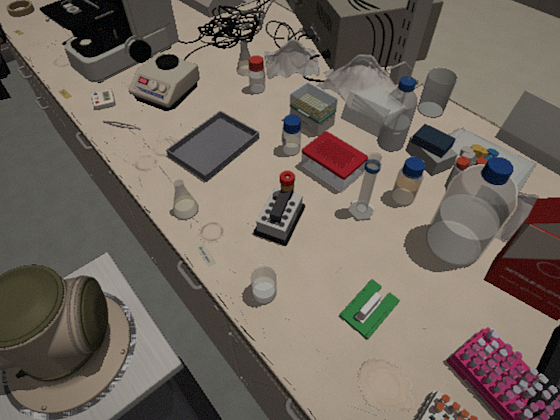

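```bash
cat > h.py <<'E'
import numpy as np, cv2
from scipy.spatial.transform import Rotation as R
from bench import bot
np.set_printoptions(precision=4,suppress=True)
def rot(q): return R.from_quat(np.roll(q,-1)).as_matrix()
def proj(d,P):
    p=(np.atleast_2d(P)-d["origin"])@rot(d["rotation"]); K=d["intrinsics"]
    return np.c_[K[0,2]+K[0,0]*p[:,0]/-p[:,2], K[1,2]+K[1,1]*-p[:,1]/-p[:,2]]
def unproj(d,px,z):
    px=np.atleast_2d(px); K=d["intrinsics"]
    v=np.c_[(px[:,0]-K[0,2])/K[0,0], -(px[:,1]-K[1,2])/K[1,1], -np.ones(len(px))]@rot(d["rotation"]).T
    return d["origin"]+v*((z-d["origin"][2])/v[:,2])[:,None]
E
python3 - <<'E'
from h import *
t=bot.get_image("top"); s=bot.get_image("scene")
print(proj(t,[[0,0,0],[.161,.526,.239],[0.4,0,0]]),proj(s,[[0,0,0],[.4,0,0]]))
img=t["img"]
print("tray corners",unproj(t,[[151,180],[198,171],[211,239],[161,250]],.025)[:,:2])
print("nut",unproj(t,[[277,195]],.116)[:,:2], unproj(s,[[287,175]],.116)[:,:2])
def crop(d,n,x0,y0,x1,y1,f): cv2.imwrite(f"pics/{n}.png",cv2.resize(d["img"][y0:y1,x0:x1],None,fx=f,fy=f,interpolation=cv2.INTER_CUBIC))
a=cv2.resize(t["img"][170:280,210:410],None,fx=4,fy=4,interpolation=cv2.INTER_CUBIC)
cv2.imwrite("pics/tc.png",a)
a=cv2.resize(s["img"][160:345,240:410],None,fx=3.2,fy=3.2,interpolation=cv2.INTER_CUBIC)
cv2.imwrite("pics/sc.png",a)
w=bot.get_image("wrist");cv2.imwrite("pics/w0.png",w["img"]);print(w["intrinsics"],w["origin"],rot(w["rotation"]))
o=bot.get_obs();print(rot(o["tool_rot"]))
E
```

```text
[[279.428  395.0344]
 [ 40.1581 354.0012]
 [274.9166 248.434 ]] [[ 70.9737 347.6285]
 [238.1604 235.5825]]
tray corners [[0.6134 0.3625]
 [0.6366 0.2227]
 [0.431  0.1835]
 [0.4041 0.327 ]]
nut [[ 0.5339 -0.0113]] [[ 0.5398 -0.0085]]
[[313.9941   0.     282.7297]
 [  0.     313.9941 210.7944]
 [  0.       0.       1.    ]] [0.0837 0.5498 0.3845] [[ 0.2925 -0.9088 -0.2974]
 [ 0.9563  0.2772  0.0934]
 [-0.0025 -0.3117  0.9502]]
[[-0.956   0.2934 -0.0002]
 [ 0.2934  0.956  -0.0005]
 [ 0.0001 -0.0006 -1.    ]]
```

View pics/tc.png

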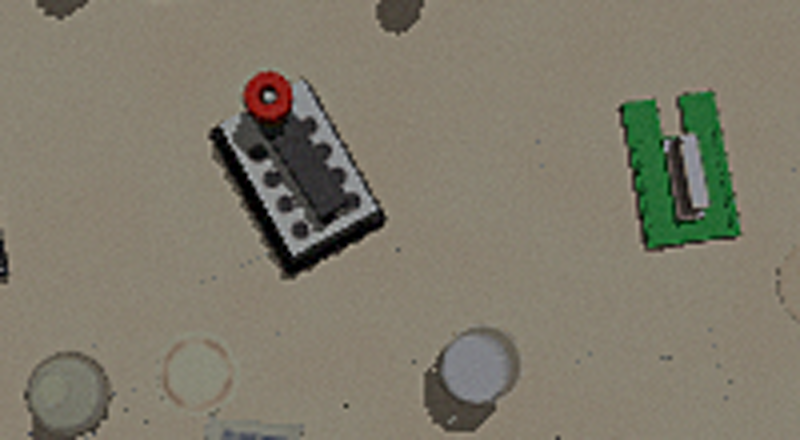

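```bash
python3 - <<'E'
from h import *
t=bot.get_image("top")
c=lambda L:np.array(L)/4+[210,170]
p=unproj(t,c([[620,105],[713,92],[740,236],[648,249]]),.008)[:,:2];print("cover",p,p.mean(0),np.linalg.norm(np.diff(p,axis=0),axis=1))
v=p[0]+p[1]-p[2]-p[3];print("yaw",np.degrees(np.arctan2(v[1],v[0])))
p=unproj(t,c([[305,80],[383,210]]),.05)[:,:2];v=p[0]-p[1];print("block edge -y",p,np.linalg.norm(v),np.degrees(np.arctan2(v[1],v[0])))
for n,q in dict(flask=(228,269),beaker=(327,264),bottle=(226,160),cyl=(317,164),redbox=(292,158)).items(): print(n,unproj(t,[q],.0)[0,:2])
E
```

```text
cover [[ 0.5462 -0.2746]
 [ 0.5538 -0.3451]
 [ 0.4445 -0.3553]
 [ 0.4372 -0.2868]] [ 0.4954 -0.3154] [0.0709 0.1098 0.0688]
yaw 5.865482308665026
block edge -y [[ 0.5631 -0.0385]
 [ 0.4661 -0.0906]] 0.11012691643851029 28.198152077219447
flask [0.3449 0.1381]
beaker [ 0.3497 -0.1502]
bottle [0.6764 0.142 ]
cyl [ 0.6541 -0.137 ]
redbox [ 0.676  -0.0611]
```

View pics/sc.png

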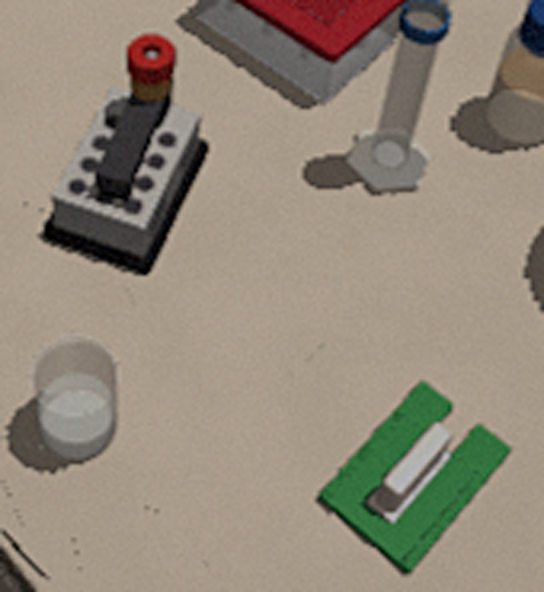

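Emit:
apply_moves([
  {"fingers":60,"dx":-503,"dy":-417,"dz":0,"roll":-45},
  {"fingers":60,"dx":-503,"dy":-417,"dz":0,"roll":-45},
  {"fingers":60,"dx":-503,"dy":-417,"dz":0,"roll":-45},
  {"fingers":60,"dx":-503,"dy":-417,"dz":0,"roll":-45},
  {"fingers":60,"dx":-503,"dy":-417,"dz":0,"roll":-45},
  {"fingers":60,"dx":-503,"dy":-417,"dz":0,"roll":-45},
  {"fingers":60,"dx":-503,"dy":-417,"dz":0,"roll":-45},
  {"fingers":60,"dx":-503,"dy":-417,"dz":0,"roll":-45},
  {"fingers":60,"dx":-503,"dy":-417,"dz":0,"roll":-45},
  {"fingers":60,"dx":-503,"dy":-417,"dz":0,"roll":-45},
  {"fingers":60,"dx":-503,"dy":-417,"dz":0,"roll":-45},
  {"fingers":60,"dx":-503,"dy":-417,"dz":0,"roll":-45},
])

```text
clock: 1.5
position: [0.4717, 0.0526, 0.2389]
tool_rot: [0.0, -0.241, 0.97, -0.0]
ft_force: [1.5, 1.1, -0.1]
finger_gap: 0.0599
```

Emit:
apply_moves([
  {"fingers":60,"dx":-8,"dy":-87,"dz":0,"roll":0},
  {"fingers":60,"dx":-8,"dy":-87,"dz":0,"roll":0},
  {"fingers":60,"dx":-8,"dy":-87,"dz":0,"roll":0},
  {"fingers":60,"dx":-8,"dy":-87,"dz":0,"roll":0},
  {"fingers":60,"dx":-8,"dy":-87,"dz":0,"roll":0},
])

```text
clock: 2.0
position: [0.5183, -0.0175, 0.2389]
tool_rot: [-0.0, -0.242, 0.97, 0.0]
ft_force: [-0.6, 0.5, -0.2]
finger_gap: 0.06
```

```bash
python3 - <<'E'
from h import *
import pickle
w=bot.get_image("wrist");cv2.imwrite("pics/w1.png",w["img"]);o=bot.get_obs();print(o["position"],o["q"],w["origin"])
pickle.dump((w,o),open("w1.pkl","wb"))
E
```

```text
[ 0.5183 -0.0173  0.239 ] [-0.2621  0.3252  1.3826  0.0001  1.4337 -2.3218] [ 0.4466 -0.0553  0.3849]
```

View pics/w1.png

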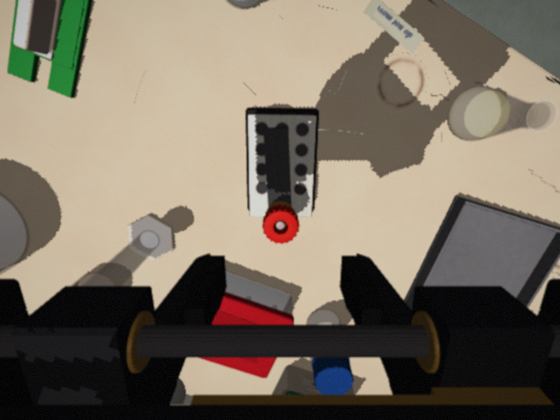

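```bash
cat >> h.py <<'E'
from scipy.optimize import least_squares
def red(img):
    b,g,r=[img[...,i].astype(int) for i in range(3)]
    return ((r>90)&(r>2*g)&(r>2*b)).astype(np.uint8)
def ring_fit(d,mask,x0,r,z0,z1):
    M=cv2.moments(mask,True); c=np.array([M["m10"],M["m01"]])/M["m00"]
    a=np.linspace(0,2*np.pi,60,endpoint=False)
    def f(p):
        P=np.r_[tuple(np.c_[p[0]+r*np.cos(a),p[1]+r*np.sin(a),0*a+z] for z in (z0,z1))]
        m=cv2.moments(cv2.convexHull(proj(d,P).astype(np.float32))); return np.array([m["m10"],m["m01"]])/m["m00"]-c
    return least_squares(f,x0,diff_step=1e-4).x
E
python3 - <<'E'
from h import *
import pickle
w,o=pickle.load(open("w1.pkl","rb"))
m=red(w["img"]); m[:200]=0; m[247:]=0; m[:,:255]=0; m[:,305:]=0
m=cv2.morphologyEx(m,cv2.MORPH_CLOSE,np.ones((9,9)))
print(m.sum(), ring_fit(w,m,[.537,-.01],.0168,.096,.116))
cv2.imwrite("pics/w1c.png",cv2.resize(w["img"][98:248,225:340],None,fx=4,fy=4,interpolation=cv2.INTER_CUBIC))
t=bot.get_image("top");m=red(t["img"]);m[:180]=0;m[210:]=0;m[:,:255]=0;m[:,305:]=0
print(m.sum(), ring_fit(t,m,[.537,-.01],.0168,.096,.116))
E
```

```text
853 [ 0.5408 -0.0081]
8 [ 0.5345 -0.0167]
```

View pics/w1c.png

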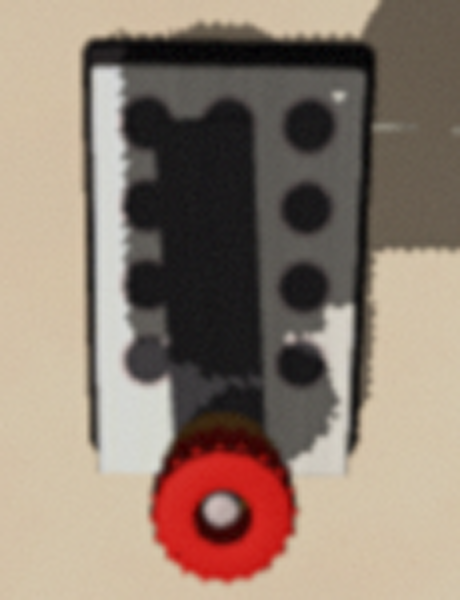

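```bash
python3 - <<'E'
from h import *
import pickle
w,o=pickle.load(open("w1.pkl","rb"))
c=lambda L:np.array(L)/4+[225,98]
pts=c([[90,65],[371,65],[350,472],[100,472]])-.0
loc=np.array([[-55,-35],[-55,35],[55,35],[55,-35]])/1e3
def f(p):
    cs,sn=np.cos(p[2]),np.sin(p[2]); P=np.c_[loc@np.array([[cs,sn],[-sn,cs]])+p[:2],np.full(4,.05)]
    return (proj(w,P)-pts).ravel()
s=least_squares(f,[.5,-.03,.49],x_scale=.01);p=s.x
print("block",p[:2],np.degrees(p[2]),s.fun.reshape(-1,2)); print("stud",p[:2]+.042*np.array([np.cos(p[2]),np.sin(p[2])]))
print("stud tip",unproj(w,c([[220,511]]),.112)[0],"nut top centre",unproj(w,c([[224,512]]),.116)[0])
q=unproj(w,c([[157,118],[250,115],[265,400],[174,375]]),.078)[:,:2];print("bar",q)
for a,b in((0,3),(1,2)):
  v=q[b]-q[a];print(np.degrees(np.arctan2(v[1],v[0])))
print("width",np.linalg.norm(q[0]-q[1]), "end mid",(q[0]+q[1])/2)
E
```

```text
block [ 0.5008 -0.0279] 27.474398500769027 [[ 0.5953 -0.4801]
 [-1.0055  0.2386]
 [-0.0067  0.4147]
 [ 0.4605 -0.1974]]
stud [ 0.538  -0.0085]
stud tip [ 0.5395 -0.009   0.112 ] nut top centre [ 0.5379 -0.0088  0.116 ]
bar [[ 0.4703 -0.0629]
 [ 0.4593 -0.0438]
 [ 0.5191 -0.0073]
 [ 0.5242 -0.0307]]
30.912330492743084
31.42993466538883
width 0.02201129166013053 end mid [ 0.4648 -0.0534]
```

Emit:
apply_moves([
  {"fingers":60,"dx":-22,"dy":-2,"dz":0,"roll":-3},
  {"fingers":60,"dx":-22,"dy":-2,"dz":50,"roll":-3},
  {"fingers":60,"dx":-22,"dy":-2,"dz":90,"roll":-3},
  {"fingers":60,"dx":-22,"dy":-2,"dz":120,"roll":-3},
  {"fingers":60,"dx":-22,"dy":-2,"dz":140,"roll":-3},
  {"fingers":60,"dx":-22,"dy":-2,"dz":145,"roll":-3},
  {"fingers":55,"dx":-22,"dy":-2,"dz":145,"roll":-3},
  {"fingers":45,"dx":-22,"dy":-2,"dz":145,"roll":-3},
  {"fingers":38,"dx":-22,"dy":-2,"dz":145,"roll":-3},
  {"fingers":38,"dx":-22,"dy":-2,"dz":145,"roll":-3},
])

```text
clock: 3.1
position: [0.5395, -0.0099, 0.0947]
tool_rot: [0.001, -0.267, 0.964, -0.0]
ft_force: [-0.2, -0.4, -0.7]
finger_gap: 0.038
```

```bash
python3 - <<'E'
from h import *
w=bot.get_image("wrist");o=bot.get_obs();print(o["position"],o["finger_gap"],o["ft_force"])
cv2.imwrite("pics/w2.png",w["img"])
E
```

```text
[ 0.5395 -0.0099  0.0945] 0.03822002853213548 [0.2168 0.037  0.3237]
```

View pics/w2.png

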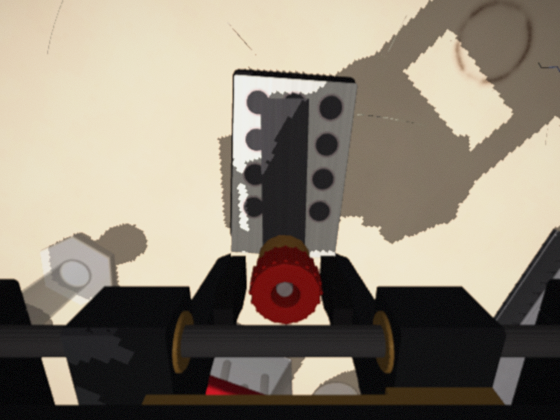

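Emit:
apply_moves([
  {"fingers":25,"dx":0,"dy":0,"dz":0,"roll":0},
  {"fingers":25,"dx":0,"dy":0,"dz":0,"roll":0},
  {"fingers":25,"dx":0,"dy":0,"dz":0,"roll":0},
  {"fingers":25,"dx":0,"dy":0,"dz":-10,"roll":0},
  {"fingers":25,"dx":0,"dy":0,"dz":-30,"roll":0},
  {"fingers":25,"dx":0,"dy":0,"dz":-70,"roll":0},
  {"fingers":25,"dx":0,"dy":0,"dz":-105,"roll":0},
  {"fingers":25,"dx":0,"dy":0,"dz":-105,"roll":0},
])

```text
clock: 3.95
position: [0.5408, -0.0102, 0.2037]
tool_rot: [0.004, -0.267, 0.964, -0.002]
ft_force: [-0.4, -0.3, 0.3]
finger_gap: 0.032
```

```bash
python3 - <<'E'
from h import *
o=bot.get_obs();print(o["position"],o["finger_gap"],o["ft_force"])
X=rot(o["tool_rot"])
for n,p in dict(nut=(.595,.2865),spacer=(.556,.280),bar=(.484,.2677)).items(): print(n,1e3*((np.r_[p,.2]-o["position"])@X))
t=bot.get_image("top");g=cv2.resize(t["img"][165:255,145:305],None,fx=5,fy=5,interpolation=cv2.INTER_CUBIC);cv2.imwrite("pics/t2.png",g)
E
```

```text
[ 0.5408 -0.0102  0.2037] 0.03196433263498747 [-0.3746 -0.3347  0.3468]
nut [-199.0424  226.6637    3.5217]
spacer [-162.2522  241.1423    3.2005]
bar [-94.1776 267.6147   2.6082]
```

View pics/t2.png

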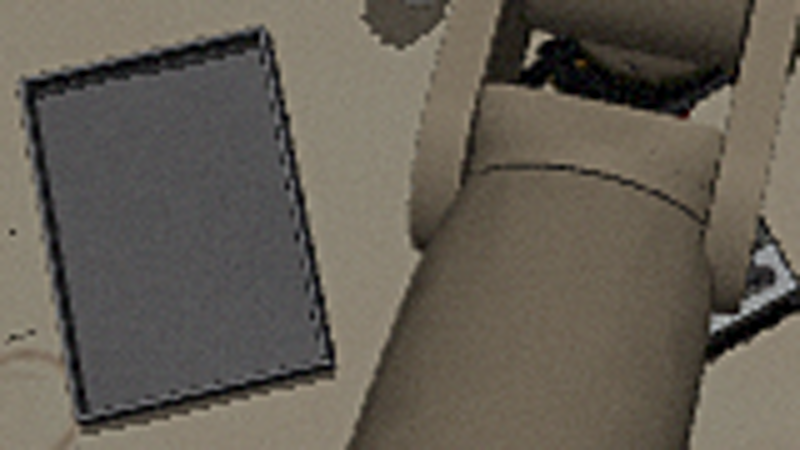

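Emit:
apply_moves([
  {"fingers":25,"dx":-199,"dy":227,"dz":0,"roll":0},
  {"fingers":25,"dx":-199,"dy":227,"dz":0,"roll":0},
  {"fingers":25,"dx":-199,"dy":227,"dz":0,"roll":0},
  {"fingers":25,"dx":-199,"dy":227,"dz":0,"roll":0},
  {"fingers":25,"dx":-199,"dy":227,"dz":0,"roll":0},
  {"fingers":25,"dx":-199,"dy":227,"dz":0,"roll":0},
  {"fingers":25,"dx":-199,"dy":227,"dz":0,"roll":0},
  {"fingers":25,"dx":-199,"dy":227,"dz":0,"roll":0},
  {"fingers":25,"dx":-199,"dy":227,"dz":0,"roll":0},
  {"fingers":25,"dx":-199,"dy":227,"dz":50,"roll":0},
  {"fingers":25,"dx":-199,"dy":227,"dz":100,"roll":0},
  {"fingers":25,"dx":-199,"dy":227,"dz":100,"roll":0},
])

```text
clock: 5.2
position: [0.5902, 0.2845, 0.0927]
tool_rot: [-0.007, -0.266, 0.964, -0.0]
ft_force: [0.3, -0.8, -0.3]
finger_gap: 0.0319
```

```bash
python3 - <<'E'
from h import *
o=bot.get_obs();print(o["clock"],o["position"],o["tool_rot"],o["finger_gap"],o["ft_force"],o["q"])
X=rot(o["tool_rot"]); print(1e3*((np.r_[.595,.2865,.006]-o["position"])@X))
w=bot.get_image("wrist");m=red(w["img"]);m[:230]=0;m[340:]=0;m[:,:240]=0;m[:,330:]=0;print(m.sum())
E
```

```text
5.2 [0.5902 0.2845 0.0927] [-0.0065 -0.2657  0.964  -0.0001] 0.031856911937077896 [ 0.2851 -0.7722 -0.3352] [ 0.269   0.6915  1.1762 -0.0002  1.287  -1.8396]
[-6.2452 -1.0724 86.5968]
2910
```

Emit:
apply_moves([
  {"fingers":25,"dx":-6,"dy":-1,"dz":40,"roll":0},
  {"fingers":25,"dx":-6,"dy":-1,"dz":70,"roll":0},
  {"fingers":25,"dx":-6,"dy":-1,"dz":83,"roll":0},
  {"fingers":25,"dx":-6,"dy":-1,"dz":85,"roll":0},
  {"fingers":25,"dx":-6,"dy":-1,"dz":85,"roll":0},
  {"fingers":40,"dx":-6,"dy":-1,"dz":85,"roll":0},
  {"fingers":42,"dx":-6,"dy":-1,"dz":85,"roll":0},
  {"fingers":42,"dx":-6,"dy":-1,"dz":85,"roll":0},
  {"fingers":42,"dx":-6,"dy":-1,"dz":70,"roll":0},
  {"fingers":45,"dx":-6,"dy":-1,"dz":25,"roll":0},
  {"fingers":50,"dx":-6,"dy":-1,"dz":-20,"roll":0},
  {"fingers":60,"dx":-6,"dy":-1,"dz":-70,"roll":0},
])

```text
clock: 6.45
position: [0.5984, 0.2892, 0.1714]
tool_rot: [-0.0, -0.267, 0.964, -0.0]
ft_force: [1.1, 0.4, -0.2]
finger_gap: 0.0558
```

```bash
python3 - <<'E'
from h import *
o=bot.get_obs();print(o["clock"],o["position"],o["tool_rot"],o["finger_gap"],o["ft_force"])
X=rot(o["tool_rot"]); print(1e3*((np.r_[.5385,-.0087,.16]-o["position"])@X))
w=bot.get_image("wrist");m=red(w["img"]);cv2.imwrite("pics/w3.png",w["img"])
n,l,s,c=cv2.connectedComponentsWithStats(m);print([(s[i].tolist(),c[i],unproj(w,c[i],.024)[0]) for i in range(1,n) if s[i,4]>80])
E
```

```text
6.45 [0.5984 0.2892 0.1714] [-0.0001 -0.2667  0.9638 -0.    ] 0.05575468599607859 [ 1.1136  0.4308 -0.1525]
[ 204.492  -224.7444   11.4587]
[([0, 131, 13, 75, 550], array([  4.08  , 159.1655]), array([0.7018, 0.0475, 0.024 ])), ([265, 182, 35, 34, 710], array([281.6662, 198.6986]), array([0.601 , 0.2895, 0.024 ]))]
```

Emit:
apply_moves([
  {"fingers":60,"dx":20,"dy":-22,"dz":-30,"roll":0},
  {"fingers":60,"dx":204,"dy":-225,"dz":-30,"roll":0},
  {"fingers":60,"dx":204,"dy":-225,"dz":-30,"roll":0},
  {"fingers":60,"dx":204,"dy":-225,"dz":-30,"roll":0},
  {"fingers":60,"dx":204,"dy":-225,"dz":-30,"roll":0},
  {"fingers":60,"dx":204,"dy":-225,"dz":-30,"roll":0},
  {"fingers":60,"dx":204,"dy":-225,"dz":-30,"roll":0},
  {"fingers":60,"dx":204,"dy":-225,"dz":-30,"roll":0},
  {"fingers":60,"dx":204,"dy":-225,"dz":-30,"roll":0},
  {"fingers":60,"dx":204,"dy":-225,"dz":-30,"roll":0},
  {"fingers":60,"dx":204,"dy":-225,"dz":-30,"roll":0},
])

```text
clock: 7.6
position: [0.5397, -0.0073, 0.1989]
tool_rot: [0.0, -0.268, 0.964, 0.0]
ft_force: [-0.0, 1.1, 0.2]
finger_gap: 0.0602
```

```bash
python3 - <<'E'
from h import *
o=bot.get_obs();print(o["clock"],o["position"],o["tool_rot"],o["finger_gap"],o["ft_force"])
X=rot(o["tool_rot"]); print(1e3*((np.r_[.5385,-.0087,.076]-o["position"])@X))
w=bot.get_image("wrist");cv2.imwrite("pics/w4.png",w["img"])
p=proj(w,[[.5385,-.0087,z] for z in (.096,.112,.05)]);print(p)
h=w["img"]; x,y=map(int,p[0]); cv2.imwrite("pics/w4c.png",cv2.resize(h[y-110:y+40,x-80:x+80],None,fx=4,fy=4,interpolation=cv2.INTER_CUBIC)); print(x-80,y-110)
E
```

```text
7.6 [ 0.5397 -0.0073  0.1989] [ 0.0001 -0.2676  0.9635  0.    ] 0.060157532528707765 [-0.0499  1.1236  0.1585]
[  1.749   -0.5387 122.9302]
[[282.0746 208.4431]
 [281.9997 214.6407]
 [282.2484 194.0674]]
202 98
```

View pics/w4c.png

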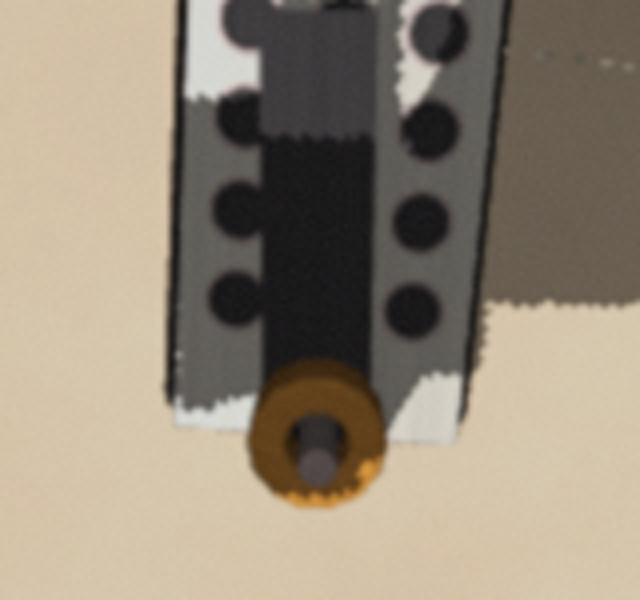

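Emit:
apply_moves([
  {"fingers":60,"dx":2,"dy":-1,"dz":40,"roll":0},
  {"fingers":60,"dx":2,"dy":-1,"dz":80,"roll":0},
  {"fingers":60,"dx":2,"dy":-1,"dz":110,"roll":0},
  {"fingers":50,"dx":2,"dy":-1,"dz":121,"roll":0},
  {"fingers":40,"dx":2,"dy":-1,"dz":123,"roll":0},
  {"fingers":22,"dx":2,"dy":-1,"dz":123,"roll":0},
  {"fingers":22,"dx":2,"dy":-1,"dz":123,"roll":0},
  {"fingers":22,"dx":2,"dy":-1,"dz":123,"roll":0},
  {"fingers":22,"dx":2,"dy":-1,"dz":123,"roll":0},
])

```text
clock: 8.55
position: [0.5392, -0.0105, 0.0771]
tool_rot: [0.001, -0.267, 0.964, -0.001]
ft_force: [0.3, 0.7, 6.0]
finger_gap: 0.0291
```

Emit:
apply_moves([
  {"fingers":22,"dx":0,"dy":0,"dz":-10,"roll":0},
  {"fingers":22,"dx":0,"dy":0,"dz":-30,"roll":0},
  {"fingers":22,"dx":0,"dy":0,"dz":-65,"roll":0},
  {"fingers":22,"dx":0,"dy":0,"dz":-105,"roll":0},
  {"fingers":22,"dx":0,"dy":0,"dz":-125,"roll":0},
  {"fingers":22,"dx":0,"dy":0,"dz":-125,"roll":0},
])

```text
clock: 9.15
position: [0.5392, -0.0106, 0.2041]
tool_rot: [0.003, -0.267, 0.964, -0.002]
ft_force: [-0.3, -0.5, 0.1]
finger_gap: 0.0293
```

```bash
python3 - <<'E'
from h import *
o=bot.get_obs();print(o["clock"],o["position"],o["tool_rot"],o["finger_gap"],o["ft_force"])
X=rot(o["tool_rot"]); print(1e3*((np.r_[.556,.280,.18]-o["position"])@X))
E
```

```text
9.15 [ 0.5392 -0.0106  0.2041] [ 0.0026 -0.2668  0.9638 -0.0016] 0.029297392395361024 [-0.3389 -0.4976  0.1181]
[-163.7487  240.7394   23.763 ]
```

Emit:
apply_moves([
  {"fingers":22,"dx":-164,"dy":241,"dz":0,"roll":0},
  {"fingers":22,"dx":-164,"dy":241,"dz":0,"roll":0},
  {"fingers":22,"dx":-164,"dy":241,"dz":0,"roll":0},
  {"fingers":22,"dx":-164,"dy":241,"dz":0,"roll":0},
  {"fingers":22,"dx":-164,"dy":241,"dz":0,"roll":0},
  {"fingers":22,"dx":-164,"dy":241,"dz":0,"roll":0},
  {"fingers":22,"dx":-164,"dy":241,"dz":0,"roll":0},
  {"fingers":22,"dx":-164,"dy":241,"dz":0,"roll":0},
  {"fingers":22,"dx":-164,"dy":241,"dz":0,"roll":0},
  {"fingers":22,"dx":-164,"dy":241,"dz":50,"roll":0},
  {"fingers":22,"dx":-164,"dy":241,"dz":95,"roll":0},
  {"fingers":22,"dx":-164,"dy":241,"dz":95,"roll":0},
])

```text
clock: 10.35
position: [0.5526, 0.2783, 0.1005]
tool_rot: [-0.006, -0.266, 0.964, -0.0]
ft_force: [-0.7, -0.4, -0.2]
finger_gap: 0.0291
```

```bash
python3 - <<'E'
from h import *
o=bot.get_obs();print(o["clock"],o["position"],o["tool_rot"],o["finger_gap"],o["ft_force"])
X=rot(o["tool_rot"]); print(1e3*((np.r_[.556,.280,.006]-o["position"])@X))
E
```

```text
10.35 [0.5526 0.2783 0.1005] [-0.0057 -0.2657  0.964  -0.0001] 0.02913463111989559 [-0.7087 -0.3548 -0.2494]
[-4.8892 -0.5224 94.494 ]
```

Emit:
apply_moves([
  {"fingers":22,"dx":-5,"dy":-1,"dz":45,"roll":0},
  {"fingers":22,"dx":-5,"dy":-1,"dz":75,"roll":0},
  {"fingers":22,"dx":-5,"dy":-1,"dz":90,"roll":0},
  {"fingers":22,"dx":-5,"dy":-1,"dz":93,"roll":0},
  {"fingers":22,"dx":-5,"dy":-1,"dz":93,"roll":0},
  {"fingers":36,"dx":-5,"dy":-1,"dz":93,"roll":0},
  {"fingers":38,"dx":-5,"dy":-1,"dz":93,"roll":0},
  {"fingers":38,"dx":-5,"dy":-1,"dz":93,"roll":0},
  {"fingers":38,"dx":-5,"dy":-1,"dz":75,"roll":0},
  {"fingers":42,"dx":-5,"dy":-1,"dz":30,"roll":0},
  {"fingers":50,"dx":-5,"dy":-1,"dz":-20,"roll":0},
  {"fingers":60,"dx":-5,"dy":-1,"dz":-70,"roll":0},
])

```text
clock: 11.55
position: [0.5596, 0.2823, 0.1781]
tool_rot: [0.0, -0.267, 0.964, -0.0]
ft_force: [0.4, -0.2, 1.1]
finger_gap: 0.0557
```

```bash
python3 - <<'E'
from h import *
o=bot.get_obs();print(o["clock"],o["position"],o["tool_rot"],o["finger_gap"],o["ft_force"])
X=rot(o["tool_rot"]); b=np.array([.5385,-.0087])-.036*np.array([np.cos(np.radians(31.1)),np.sin(np.radians(31.1))]);print(b,1e3*((np.r_[b,.2]-o["position"])@X))
w=bot.get_image("wrist");cv2.imwrite("pics/w5.png",w["img"])
E
```

```text
11.55 [0.5596 0.2823 0.1781] [ 0.     -0.2667  0.9638 -0.    ] 0.05571925710610524 [ 0.3951 -0.2207  1.098 ]
[ 0.5077 -0.0273] [ 203.6544 -238.831   -21.9075]
```

View pics/w5.png

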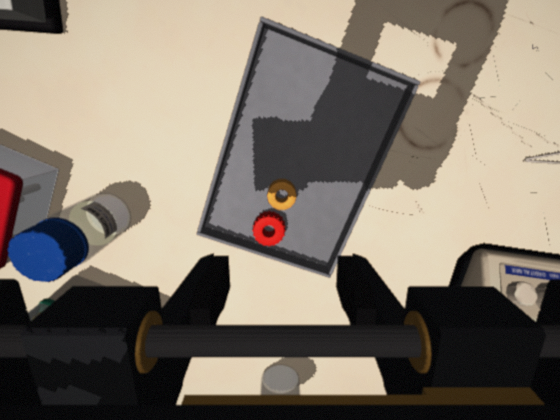

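Emit:
apply_moves([
  {"fingers":55,"dx":20,"dy":-24,"dz":-24,"roll":0},
  {"fingers":55,"dx":204,"dy":-239,"dz":-24,"roll":0},
  {"fingers":55,"dx":204,"dy":-239,"dz":-24,"roll":0},
  {"fingers":55,"dx":204,"dy":-239,"dz":-24,"roll":0},
  {"fingers":55,"dx":204,"dy":-239,"dz":-24,"roll":0},
  {"fingers":55,"dx":204,"dy":-239,"dz":-24,"roll":0},
  {"fingers":55,"dx":204,"dy":-239,"dz":-24,"roll":0},
  {"fingers":55,"dx":204,"dy":-239,"dz":-24,"roll":0},
  {"fingers":55,"dx":204,"dy":-239,"dz":-24,"roll":0},
  {"fingers":55,"dx":204,"dy":-239,"dz":-24,"roll":0},
  {"fingers":55,"dx":204,"dy":-239,"dz":-24,"roll":0},
])

```text
clock: 12.7
position: [0.5079, -0.0264, 0.1998]
tool_rot: [0.0, -0.268, 0.964, 0.0]
ft_force: [-0.3, -0.5, 0.3]
finger_gap: 0.055
```

```bash
python3 - <<'E'
from h import *
o=bot.get_obs();print(o["clock"],o["position"],o["tool_rot"],o["finger_gap"],o["ft_force"])
X=rot(o["tool_rot"]); print(1e3*((np.r_[.5077,-.0273,.054]-o["position"])@X))
w=bot.get_image("wrist");cv2.imwrite("pics/w6.png",w["img"])
# bar yaw: dark pixels in window
c=np.array([.5385,-.0087]); a=np.radians(31.1);e=np.array([np.cos(a),np.sin(a)]);n=np.array([-e[1],e[0]])
for s in (-25,-40,-55,-70,-80):
    row=[]
    pts=np.array([np.r_[c+s/1e3*e+k/1e3*n,.078] for k in np.arange(-22,22.5,1)])
    pr=proj(w,pts).astype(np.float32); v=cv2.remap(cv2.cvtColor(w["img"],cv2.COLOR_BGR2GRAY),pr[:,:1].copy(),pr[:,1:].copy(),1).ravel()
    print(s,v)
E
```

```text
12.7 [ 0.5079 -0.0264  0.1998] [ 0.0001 -0.2676  0.9635  0.    ] 0.05498622035498992 [-0.3248 -0.4632  0.3005]
[  0.6746  -0.6506 145.8109]
-25 [164 136 108  90  92 106 127 160 167 127  75  56  58  58  58  56  58  59
  57  57  54  56  57  60  59  59  58  58  59  57  59  58  64  75  83  77
  60  44  42  50  56  56  56  56  56]
-40 [172 203 207 207 209 210 212 209 196 141  64  26  24  22  24  23  25  26
  24  24  24  23  23  25  25  25  24  24  25  24  26  27  34  59  82  88
  86  85  93 124 159 173 168 161 163]
-55 [85 78 66 56 49 47 50 56 62 52 32 25 24 25 25 23 24 24 25 25 24 24 22 24
 25 25 26 25 27 25 24 25 33 61 83 86 87 86 87 89 91 90 90 91 91]
-70 [71 44 26 23 26 24 24 24 24 26 24 24 23 24 24 24 27 24 23 22 23 22 26 25
 24 25 24 26 22 25 25 25 30 52 79 86 88 87 83 75 59 38 29 26 24]
-80 [91 91 92 91 89 87 84 85 81 62 36 24 24 25 26 25 24 24 25 24 24 24 25 23
 24 25 25 26 24 25 24 25 27 50 79 88 87 88 88 86 82 67 48 37 27]
```

Emit:
apply_moves([
  {"fingers":55,"dx":1,"dy":-1,"dz":45,"roll":0},
  {"fingers":55,"dx":1,"dy":-1,"dz":90,"roll":0},
  {"fingers":55,"dx":1,"dy":-1,"dz":125,"roll":0},
  {"fingers":45,"dx":1,"dy":-1,"dz":142,"roll":0},
  {"fingers":35,"dx":1,"dy":-1,"dz":145,"roll":0},
  {"fingers":15,"dx":1,"dy":-1,"dz":145,"roll":0},
  {"fingers":15,"dx":1,"dy":-1,"dz":145,"roll":0},
  {"fingers":15,"dx":1,"dy":-1,"dz":145,"roll":0},
  {"fingers":15,"dx":1,"dy":-1,"dz":145,"roll":0},
  {"fingers":15,"dx":1,"dy":-1,"dz":145,"roll":0},
])

```text
clock: 13.75
position: [0.5081, -0.0289, 0.0559]
tool_rot: [0.001, -0.267, 0.964, -0.0]
ft_force: [0.2, 2.5, 6.6]
finger_gap: 0.0238
```

Emit:
apply_moves([
  {"fingers":15,"dx":0,"dy":0,"dz":-8,"roll":0},
  {"fingers":15,"dx":0,"dy":0,"dz":-20,"roll":0},
  {"fingers":15,"dx":0,"dy":0,"dz":-40,"roll":0},
  {"fingers":15,"dx":0,"dy":0,"dz":-65,"roll":0},
  {"fingers":15,"dx":0,"dy":0,"dz":-90,"roll":0},
  {"fingers":15,"dx":0,"dy":0,"dz":-120,"roll":0},
  {"fingers":15,"dx":0,"dy":0,"dz":-150,"roll":0},
  {"fingers":15,"dx":0,"dy":0,"dz":-150,"roll":0},
])

```text
clock: 14.55
position: [0.5086, -0.0293, 0.2087]
tool_rot: [0.003, -0.267, 0.964, -0.002]
ft_force: [0.0, -1.6, -2.0]
finger_gap: 0.0238
```

```bash
python3 - <<'E'
from h import *
o=bot.get_obs();print(o["clock"],o["position"],o["tool_rot"],o["finger_gap"],o["ft_force"])
X=rot(o["tool_rot"]); print(1e3*((np.r_[.484,.2677,.18]-o["position"])@X))
E
```

```text
14.55 [ 0.5086 -0.0293  0.2087] [ 0.003  -0.2667  0.9638 -0.002 ] 0.023844214271019758 [ 0.0007 -1.5931 -1.9947]
[-131.4735  267.5459   27.8199]
```

Emit:
apply_moves([
  {"fingers":15,"dx":-131,"dy":268,"dz":0,"roll":0},
  {"fingers":15,"dx":-131,"dy":268,"dz":0,"roll":0},
  {"fingers":15,"dx":-131,"dy":268,"dz":0,"roll":0},
  {"fingers":15,"dx":-131,"dy":268,"dz":0,"roll":0},
  {"fingers":15,"dx":-131,"dy":268,"dz":0,"roll":0},
  {"fingers":15,"dx":-131,"dy":268,"dz":0,"roll":0},
  {"fingers":15,"dx":-131,"dy":268,"dz":0,"roll":0},
  {"fingers":15,"dx":-131,"dy":268,"dz":0,"roll":0},
  {"fingers":15,"dx":-131,"dy":268,"dz":0,"roll":0},
  {"fingers":15,"dx":-131,"dy":268,"dz":50,"roll":0},
  {"fingers":15,"dx":-131,"dy":268,"dz":95,"roll":0},
  {"fingers":15,"dx":-131,"dy":268,"dz":95,"roll":0},
])

```text
clock: 15.75
position: [0.4797, 0.266, 0.1052]
tool_rot: [-0.005, -0.266, 0.964, -0.0]
ft_force: [-1.3, -0.6, -2.0]
finger_gap: 0.0236
```

```bash
python3 - <<'E'
from h import *
o=bot.get_obs();print(o["clock"],o["position"],o["tool_rot"],o["finger_gap"],o["ft_force"])
X=rot(o["tool_rot"]); print(1e3*((np.r_[.483,.2677,.011]-o["position"])@X))
E
```

```text
15.75 [0.4797 0.266  0.1052] [-0.0054 -0.2656  0.9641 -0.0002] 0.023574850570838784 [-1.3394 -0.6227 -1.9702]
[-4.7025 -0.4332 94.143 ]
```

Emit:
apply_moves([
  {"fingers":15,"dx":-5,"dy":0,"dz":45,"roll":0},
  {"fingers":15,"dx":-5,"dy":0,"dz":75,"roll":0},
  {"fingers":15,"dx":-5,"dy":0,"dz":90,"roll":0},
  {"fingers":15,"dx":-5,"dy":0,"dz":94,"roll":0},
  {"fingers":15,"dx":-5,"dy":0,"dz":94,"roll":0},
  {"fingers":30,"dx":-5,"dy":0,"dz":94,"roll":0},
  {"fingers":34,"dx":-5,"dy":0,"dz":94,"roll":0},
  {"fingers":34,"dx":-5,"dy":0,"dz":94,"roll":0},
  {"fingers":34,"dx":-5,"dy":0,"dz":75,"roll":0},
  {"fingers":34,"dx":-5,"dy":0,"dz":30,"roll":0},
  {"fingers":40,"dx":-5,"dy":0,"dz":-20,"roll":0},
  {"fingers":50,"dx":-5,"dy":0,"dz":-70,"roll":0},
])

```text
clock: 16.95
position: [0.4859, 0.2708, 0.1822]
tool_rot: [0.0, -0.267, 0.964, -0.0]
ft_force: [0.3, 0.2, 0.0]
finger_gap: 0.0459
```

```bash
python3 - <<'E'
from h import *
o=bot.get_obs();print(o["clock"],o["position"],o["tool_rot"],o["finger_gap"],o["ft_force"],o["q"])
X=rot(o["tool_rot"]); print(1e3*((np.r_[.40,-.26,.24]-o["position"])@X))
w=bot.get_image("wrist");cv2.imwrite("pics/w7.png",w["img"])
E
```

```text
16.95 [0.4859 0.2708 0.1822] [ 0.0001 -0.2668  0.9638 -0.    ] 0.04590366129867517 [0.2549 0.2231 0.0403] [ 0.2956  0.4382  1.3751 -0.      1.3282 -1.8153]
[ 346.6184 -411.0522  -57.8489]
```

Emit:
apply_moves([
  {"fingers":50,"dx":20,"dy":-34,"dz":-40,"roll":3},
  {"fingers":50,"dx":303,"dy":-502,"dz":-58,"roll":25},
  {"fingers":50,"dx":303,"dy":-502,"dz":-58,"roll":25},
  {"fingers":50,"dx":303,"dy":-502,"dz":-58,"roll":25},
  {"fingers":50,"dx":303,"dy":-502,"dz":-58,"roll":25},
  {"fingers":50,"dx":303,"dy":-502,"dz":-58,"roll":25},
  {"fingers":50,"dx":303,"dy":-502,"dz":-58,"roll":25},
  {"fingers":50,"dx":303,"dy":-502,"dz":-58,"roll":25},
  {"fingers":50,"dx":303,"dy":-502,"dz":-58,"roll":25},
  {"fingers":50,"dx":303,"dy":-502,"dz":-58,"roll":25},
  {"fingers":50,"dx":303,"dy":-502,"dz":-58,"roll":25},
  {"fingers":50,"dx":303,"dy":-502,"dz":-58,"roll":25},
])

```text
clock: 18.2
position: [0.4841, -0.3158, 0.2381]
tool_rot: [0.0, -0.052, 0.999, -0.0]
ft_force: [0.8, 1.3, -0.6]
finger_gap: 0.0502
```

```bash
python3 - <<'E'
from h import *
o=bot.get_obs();print(o["clock"],o["position"],o["tool_rot"],o["finger_gap"],o["ft_force"],o["q"])
X=rot(o["tool_rot"]); print(1e3*((np.r_[.485,-.315,.24]-o["position"])@X))
E
```

```text
18.2 [ 0.4841 -0.3158  0.2381] [ 0.0003 -0.0517  0.9987 -0.0002] 0.05021612305856657 [ 0.8169  1.3285 -0.578 ] [-0.7828  0.4303  1.2186  0.0001  1.492  -2.4571]
[-1.0087  0.6892 -1.8763]
```

```bash
cat >> h.py <<'E'
def green(img):
    b,g,r=[img[...,i].astype(int) for i in range(3)]
    return (g>1.25*r)&(g>1.25*b)&(g>25)
def local(p,L,z):
    c,s=np.cos(p[2]),np.sin(p[2]); L=np.asarray(L)/1e3
    return np.c_[L@np.array([[c,s],[-s,c]])+p[:2],np.full(len(L),z)]
F=4
def cover_cost(p,d,G,z0,ign=None):
    out=np.zeros((420*F,560*F),np.uint8); ig=out.copy()
    q=lambda L,z: np.round((proj(d,local(p,L,z))+.5)*F-.5).astype(np.int32)
    a=np.linspace(-np.pi/2,np.pi/2,15)
    N=[[55,9]]+[[33-9*np.cos(t),-9*np.sin(t)] for t in a]+[[55,-9]]
    Q=[[55,35],[-55,35],[-55,-35],[55,-35]]
    # walls+top of the plate, minus notch opening (visible through both levels)
    for z in (z0,z0+.002,z0+.004,z0+.006,z0+.008): cv2.fillPoly(out,[q(Q+N[::-1],z)],1)
    H=[[20,7],[20,-7],[-36,-7],[-36,7]]
    h=np.r_[q(H,z0+.008),q(H,z0+.042)]; cv2.fillPoly(ig,[cv2.convexHull(h)],1); ig=cv2.dilate(ig,np.ones((3*F,3*F)))
    if ign is not None: ig|=ign
    k=ig==0
    return ((out>0)!=G)[k].sum()/F**2
E
python3 - <<'E'
from h import *
import pickle
from scipy.optimize import minimize
w=bot.get_image("wrist");o=bot.get_obs();pickle.dump((w,o),open("w8.pkl","wb"));cv2.imwrite("pics/w8.png",w["img"])
big=cv2.resize(w["img"],None,fx=F,fy=F,interpolation=cv2.INTER_LINEAR); G=green(big)
print(G.sum()/F**2)
best=None
for y0 in (3,6,9):
    r=minimize(cover_cost,[.495,-.315,np.radians(y0)],args=(w,G,0.),method="Nelder-Mead",options=dict(initial_simplex=np.array([[.495,-.315,np.radians(y0)],[.501,-.315,np.radians(y0)],[.495,-.309,np.radians(y0)],[.495,-.315,np.radians(y0+5)]]),xatol=1e-5,fatol=.1))
    print(r.x[:2],np.degrees(r.x[2]),r.fun)
    if best is None or r.fun<best.fun: best=r
p=best.x; v=w["img"].copy()
for L,z in (([[55,35],[-55,35],[-55,-35],[55,-35]],.008),([[20,7],[20,-7],[-36,-7],[-36,7]],.042)):
    cv2.polylines(v,[np.round(proj(w,local(p,L,z))*16).astype(np.int32)],True,(0,0,255),1,cv2.LINE_AA,4)
x,y=map(int,proj(w,[[p[0],p[1],.008]])[0]);cv2.imwrite("pics/w8c.png",cv2.resize(v[max(0,y-100):y+100,x-100:x+100],None,fx=3,fy=3,interpolation=cv2.INTER_CUBIC))
E
```

```text
3718.5
[ 0.4981 -0.3139] 6.012422534253234 204.625
[ 0.4985 -0.3138] 6.078266675156449 204.0625
[ 0.4987 -0.3136] 6.245165944998408 201.125
```

View pics/w8c.png

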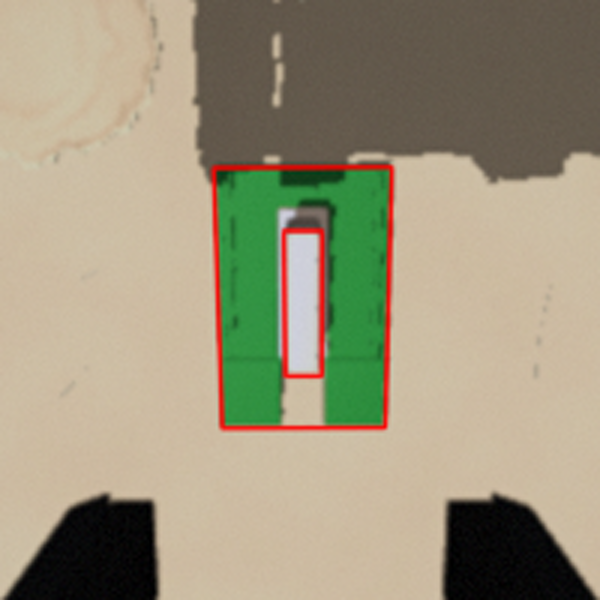

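Emit:
apply_moves([
  {"fingers":50,"dx":-7,"dy":1,"dz":50,"roll":0},
  {"fingers":50,"dx":-7,"dy":1,"dz":100,"roll":0},
  {"fingers":50,"dx":-7,"dy":1,"dz":150,"roll":0},
  {"fingers":50,"dx":-7,"dy":1,"dz":190,"roll":0},
  {"fingers":40,"dx":-7,"dy":1,"dz":215,"roll":0},
  {"fingers":35,"dx":-7,"dy":1,"dz":224,"roll":0},
  {"fingers":30,"dx":-7,"dy":1,"dz":224,"roll":0},
  {"fingers":30,"dx":-7,"dy":1,"dz":224,"roll":0},
])

```text
clock: 19.05
position: [0.492, -0.3126, 0.0152]
tool_rot: [0.001, -0.052, 0.999, -0.001]
ft_force: [-0.1, 0.7, 0.7]
finger_gap: 0.0303
```

```bash
python3 - <<'E'
from h import *
o=bot.get_obs();print(o["clock"],o["position"],o["tool_rot"],o["finger_gap"],o["ft_force"])
X=rot(o["tool_rot"]); print(1e3*((np.r_[.4906,-.3146,.012]-o["position"])@X))
E
```

```text
19.05 [ 0.492  -0.3126  0.0152] [ 0.0008 -0.0519  0.9987 -0.0009] 0.030293882912372828 [-0.0768  0.7031  0.7499]
[ 1.6333 -1.8491  3.1704]
```

Emit:
apply_moves([
  {"fingers":30,"dx":1.5,"dy":-2,"dz":2,"roll":0},
  {"fingers":20,"dx":1.5,"dy":-2,"dz":2,"roll":0},
  {"fingers":5,"dx":1.5,"dy":-2,"dz":2,"roll":0},
  {"fingers":5,"dx":1.5,"dy":-2,"dz":2,"roll":0},
  {"fingers":5,"dx":1.5,"dy":-2,"dz":2,"roll":0},
  {"fingers":5,"dx":1.5,"dy":-2,"dz":2,"roll":0},
])

```text
clock: 19.65
position: [0.4902, -0.3144, 0.0123]
tool_rot: [0.0, -0.052, 0.999, -0.0]
ft_force: [-2.0, 0.4, 5.9]
finger_gap: 0.0137
```

Emit:
apply_moves([
  {"fingers":5,"dx":0,"dy":0,"dz":-10,"roll":0},
  {"fingers":5,"dx":0,"dy":0,"dz":-40,"roll":0},
  {"fingers":5,"dx":0,"dy":0,"dz":-90,"roll":0},
  {"fingers":5,"dx":0,"dy":0,"dz":-130,"roll":0},
  {"fingers":5,"dx":0,"dy":0,"dz":-165,"roll":0},
  {"fingers":5,"dx":0,"dy":0,"dz":-165,"roll":0},
])

```text
clock: 20.25
position: [0.4913, -0.3152, 0.1818]
tool_rot: [0.003, -0.052, 0.999, -0.003]
ft_force: [0.2, -0.4, -3.4]
finger_gap: 0.0135
```

```bash
python3 - <<'E'
from h import *
o=bot.get_obs();print(o["clock"],o["position"],o["tool_rot"],o["finger_gap"],o["ft_force"])
# handle target at block: stud (.5385,-.0087), yaw ~27.5
a=np.radians(27.5);s=np.array([.5385,-.0087]);e=np.array([np.cos(a),np.sin(a)])
print("cover",s-.042*e); h=s-.05*e; X=rot(o["tool_rot"]); print(h,1e3*((np.r_[h,.19]-o["position"])@X), np.degrees(np.arctan2(X[1,0],X[0,0])))
w=bot.get_image("wrist");cv2.imwrite("pics/w9.png",w["img"])
E
```

```text
20.25 [ 0.4913 -0.3152  0.1818] [ 0.003  -0.0519  0.9986 -0.0033] 0.013500816399489406 [ 0.2304 -0.4306 -3.3661]
cover [ 0.5012 -0.0281]
[ 0.4941 -0.0318] [-32.2668 281.4862  -9.9828] -174.04611254333525
```

Emit:
apply_moves([
  {"fingers":5,"dx":-32,"dy":281,"dz":-10,"roll":-21.5},
  {"fingers":5,"dx":-32,"dy":281,"dz":-10,"roll":-21.5},
  {"fingers":5,"dx":-32,"dy":281,"dz":-10,"roll":-21.5},
  {"fingers":5,"dx":-32,"dy":281,"dz":-10,"roll":-21.5},
  {"fingers":5,"dx":-32,"dy":281,"dz":-10,"roll":-21.5},
  {"fingers":5,"dx":-32,"dy":281,"dz":-10,"roll":-21.5},
  {"fingers":5,"dx":-32,"dy":281,"dz":-10,"roll":-21.5},
  {"fingers":5,"dx":-32,"dy":281,"dz":-10,"roll":-21.5},
  {"fingers":5,"dx":-32,"dy":281,"dz":-10,"roll":-21.5},
  {"fingers":5,"dx":-32,"dy":281,"dz":-10,"roll":-21.5},
  {"fingers":5,"dx":-32,"dy":281,"dz":-10,"roll":-21.5},
])

```text
clock: 21.4
position: [0.4928, -0.0322, 0.1864]
tool_rot: [-0.0, -0.236, 0.972, 0.0]
ft_force: [-0.2, -0.2, -2.7]
finger_gap: 0.0138
```

```bash
python3 - <<'E'
from h import *
import pickle
o=bot.get_obs();print(o["clock"],o["position"],o["tool_rot"],o["finger_gap"],o["ft_force"])
X=rot(o["tool_rot"]);h=np.array([.4941,-.0318]); print(1e3*((np.r_[h,.19]-o["position"])@X), np.degrees(np.arctan2(X[1,0],X[0,0])))
w=bot.get_image("wrist");t=bot.get_image("top");s=bot.get_image("scene");pickle.dump((w,t,s,o),open("w10.pkl","wb"))
for n,d in(("w",w),("t",t),("s",s)): cv2.imwrite(f"pics/10{n}.png",d["img"])
a=cv2.resize(w["img"],None,fx=.9,fy=.9)
b=cv2.resize(s["img"][160:270,230:330],None,fx=3,fy=3,interpolation=cv2.INTER_CUBIC)
c=np.zeros((max(a.shape[0],b.shape[0]),800,3),np.uint8);c[:a.shape[0],:a.shape[1]]=a;wd=min(b.shape[1],800-a.shape[1]);c[:b.shape[0],a.shape[1]:a.shape[1]+wd]=b[:,:wd];cv2.imwrite("pics/10c.png",c)
E
```

```text
21.4 [ 0.4928 -0.0322  0.1864] [-0.0003 -0.2365  0.9716  0.0001] 0.013786092121046515 [-0.2325 -0.1502 -2.6589]
[-1.3337 -0.2065 -3.6065] -152.64400794158277
```

View pics/10c.png

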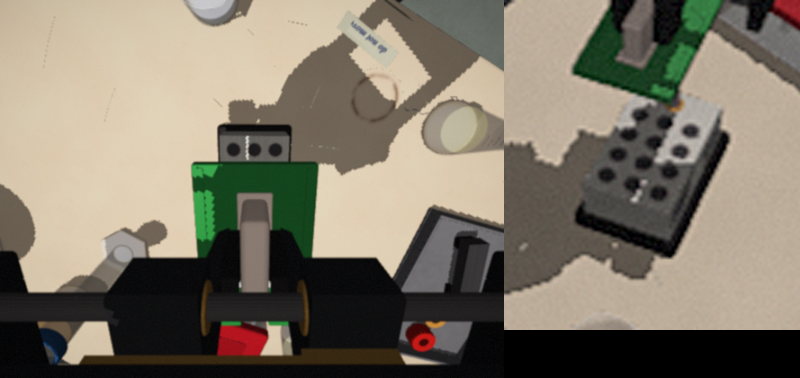

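```bash
cat > blk.py <<'E'
from h import *
import pickle
w1,o1=pickle.load(open("w1.pkl","rb")); w10,t,s,o10=pickle.load(open("w10.pkl","rb"))
A=rot(o1["tool_rot"]).T; Rc=A@rot(w1["rotation"]); tc=A@(w1["origin"]-o1["position"])
def cam(png,pos,q):
    X=rot(np.array(q)); d=dict(w1); d["img"]=cv2.imread(png); d["origin"]=np.array(pos)+X@tc
    r=R.from_matrix(X@Rc).as_quat(); d["rotation"]=np.roll(r,1); return d
ds=dict(w1=w1,w4=cam("pics/w4.png",[.5397,-.0073,.1989],[.0001,-.2676,.9635,0]),w6=cam("pics/w6.png",[.5079,-.0264,.1998],[.0001,-.2676,.9635,0]),w10=w10)
p=np.array([.5008,-.0279,np.radians(27.5)])
off=np.arange(-6,6.01,.1)
for n,d in ds.items():
    g=cv2.cvtColor(d["img"],cv2.COLOR_BGR2GRAY).astype(np.float32)
    for e,mk in dict(mx=lambda s,k:[-55-k,s],px=lambda s,k:[55+k,s],my=lambda s,k:[s,-35-k],py=lambda s,k:[s,35+k]).items():
        S=np.arange(-45,46,5) if e[1]=="y" else np.arange(-30,31,3)
        res=[]
        for sv in S:
            pr=proj(d,local(p,[mk(sv,k) for k in off],.05)).astype(np.float32)
            v=cv2.remap(g,pr[:,:1].copy(),pr[:,1:].copy(),1).ravel(); gr=np.gradient(cv2.GaussianBlur(v[:,None],(1,7),0).ravel())
            i=np.argmin(gr) if e!="px" else np.argmax(abs(gr)); res.append((off[i],abs(gr[i])))
        res=np.array(res); print(n,e,np.round(res[:,0],1).tolist(), np.round(res[:,1].mean(),1))
E
python3 blk.py
```

```text
w1 mx [0.3, 0.5, 0.5, 0.5, 0.3, 0.3, 0.5, -0.2, -0.5, -0.5, -0.4, -0.3, -0.3, -0.2, -0.1, -0.1, -0.3, -0.3, -0.1, -5.7, -0.1] 3.6
w1 px [-0.5, -0.6, -0.8, -0.1, -5.0, -0.9, -4.2, -4.5, -5.6, 5.7, 5.8, -5.3, -5.6, -5.6, -2.3, -5.0, -4.3, -5.6, -5.5, -0.8, -1.4] 1.8
w1 my [1.0, 1.1, 1.0, 0.9, 1.2, 0.3, 0.4, 0.5, 0.8, 0.8, 0.8, 1.0, 1.2, 1.1, 1.4, 1.7, 1.5, 1.8, 0.8] 8.1
w1 py [-0.9, -0.4, -1.0, -1.3, -1.0, -0.9, -1.2, -1.5, -1.3, -1.1, -2.0, -0.5, -1.6, -1.2, -0.9, -1.3, -1.0, -1.5, -1.7] 5.2
w4 mx [0.1, -0.4, -0.3, -0.1, -0.0, -0.6, -0.5, -0.2, -0.2, -0.7, -0.4, -0.3, -0.0, -0.8, -0.5, -0.5, -0.2, -0.6, -0.6, -0.3, -0.3] 10.3
w4 px [-5.4, -5.3, -5.7, -1.1, 4.9, -5.6, 4.9, 4.5, -4.1, 3.8, 2.8, -4.7, -1.5, -0.9, 5.2, 4.0, -5.2, -0.5, -0.5, -1.1, 0.1] 1.8
w4 my [0.7, 0.5, 0.4, 1.0, 1.1, 0.9, 0.8, 0.7, 0.5, 1.3, 1.2, 1.1, 0.9, 0.8, 1.6, 1.4, 1.4, 1.1, 1.1] 5.8
w4 py [-1.6, -1.1, -1.4, -1.3, -1.3, -1.6, -1.2, -1.6, -1.6, -1.5, -1.8, -1.5, -1.8, -1.4, -1.8, -2.1, -1.9, -2.1, -1.7] 4.2
w6 mx [-0.0, -0.0, 1.9, 2.2, 2.4, -0.1, 2.0, 2.2, -0.3, -0.1, 1.7, 2.0, -0.4, -0.2, 1.7, -0.5, -0.8, -0.6, 
[... 163 characters left out ...]
 0.9, 0.9, 0.8, 0.5, 1.3, 1.2, 1.0, 0.8, 0.8, 0.5, 1.5, 1.3, 1.2, 0.9, 0.8, 1.6, 1.5, 1.3] 5.4
w6 py [-1.7, -1.0, -1.6, -1.1, -1.4, -2.0, -1.4, -1.9, -1.3, -1.6, -1.3, -1.9, -1.4, -2.0, -1.4, -2.1, -2.5, -2.0, -2.7] 5.0
w10 mx [-0.7, 3.8, 3.8, 3.8, 3.8, 3.8, 3.8, -1.1, -0.5, 3.8, 3.8, 3.8, 3.8, 3.7, 3.8, 3.7, 3.8, 3.7, 3.7, 3.7, -0.8] 3.0
w10 px [0.5, -5.7, -5.8, -5.8, -5.8, -2.9, -0.8, 4.8, -4.1, 1.6, 4.7, 0.6, 4.6, 2.8, 2.8, 0.4, -5.7, -5.8, -5.8, -5.7, 4.8] 0.7
w10 my [0.5, 0.7, 0.8, 0.1, 1.2, 2.4, -0.2, -3.7, 4.9, -2.5, -5.2, -0.1, -3.9, -3.7, 4.2, 3.4, -1.3, 0.9, 2.2] 1.0
w10 py [-1.0, -1.0, -0.8, -1.6, 5.1, 2.4, 4.5, -1.7, 2.1, 5.2, 5.4, -2.9, -3.8, 2.2, 2.4, -5.4, 3.6, -5.1, -0.8] 1.2
```

```bash
cat > fit.py <<'E'
from h import *
import pickle
from scipy.optimize import minimize
def fit(w,p0,z0,lim=250):
    big=cv2.resize(w["img"],None,fx=F,fy=F); G=green(big); ign=np.zeros(G.shape,np.uint8); ign[lim*F:]=1
    hc=proj(w,local(p0,[[-8,0]],z0+.03))[0]*F; ign[:, :]|=0
    # ignore whatever is above the plate: handle column and fingers
    H=[[60,26],[60,-26],[-36,-26],[-36,26]]
    h=np.r_[proj(w,local(p0,H,z0+.008)),proj(w,local(p0,H,z0+.06))]*F
    sx=np.array([p0,p0+[.004,0,0],p0+[0,.004,0],p0+[0,0,.05]])
    r=minimize(cover_cost,p0,args=(w,G,z0,ign),method="Nelder-Mead",options=dict(initial_simplex=sx,xatol=1e-5,fatol=.05))
    return r.x,r.fun
def edges(d,p,z,lim=250):
    """outward offset (mm) of the green edge at level z from pose p, sides and -x end"""
    b,g,r=[cv2.GaussianBlur(d["img"][...,i].astype(np.float32),(3,3),0) for i in range(3)]
    sat=(g-r)/(g+r+1); off=np.arange(-6,6.01,.1)
    for e,mk,S in (("mx",lambda s,k:[-55-k,s],np.arange(-30,31,6)),("my",lambda s,k:[s,-35-k],np.arange(-50,51,8)),("py",lambda s,k:[s,35+k],np.arange(-50,51,8))):
        out=[]
        for s in S:
            pr=proj(d,local(p,[mk(s,k) for k in off],z)).astype(np.float32)
            if pr[:,1].max()>lim: continue
            v=cv2.remap(sat,pr[:,:1].copy(),pr[:,1:].copy(),1).ravel(); gr=np.gradient(v); i=gr.argmin(); out.append((int(s),round(off[i],1)))
        print(e,out)
E
python3 - <<'E'
from fit import *
w,t,s,o=pickle.load(open("w10.pkl","rb"))
X=rot(o["tool_rot"]); z0=o["position"][2]-.0123
yaw=np.arctan2(-X[1,0],-X[0,0]); p0=np.r_[o["position"][:2]+.008*np.array([np.cos(yaw),np.sin(yaw)]),yaw]
print("expected",p0[:2],np.degrees(yaw)); edges(w,p0,z0+.008)
p,f=fit(w,p0,z0); print("fit",p[:2],np.degrees(p[2]),f); edges(w,p,z0+.008)
E
```

```text
expected [ 0.4999 -0.0286] 27.355992058417236
mx [(-30, np.float64(0.3)), (-24, np.float64(0.6)), (-18, np.float64(0.6)), (-12, np.float64(0.6)), (-6, np.float64(0.4)), (0, np.float64(0.6)), (6, np.float64(0.4)), (12, np.float64(0.6)), (18, np.float64(1.0)), (24, np.float64(0.6)), (30, np.float64(0.4))]
my [(-50, np.float64(-0.9)), (-42, np.float64(-0.8)), (-34, np.float64(-0.7)), (-26, np.float64(-1.0))]
py [(-50, np.float64(-1.0)), (-42, np.float64(-0.9)), (-34, np.float64(-1.0)), (-26, np.float64(-0.9))]
fit [ 0.5004 -0.028 ] 27.85428033723381 536.1875
mx [(-30, np.float64(1.4)), (-24, np.float64(1.4)), (-18, np.float64(1.4)), (-12, np.float64(1.3)), (-6, np.float64(1.3)), (0, np.float64(1.0)), (6, np.float64(1.0)), (12, np.float64(1.0)), (18, np.float64(1.1)), (24, np.float64(1.0)), (30, np.float64(0.9))]
my [(-50, np.float64(-1.0)), (-42, np.float64(-1.4)), (-34, np.float64(-0.9)), (-26, np.float64(-0.6))]
py [(-50, np.float64(-0.9)), (-42, np.float64(-0.9)), (-34, np.float64(-1.0)), (-26, np.float64(-1.1))]
```

Emit:
apply_moves([
  {"fingers":5,"dx":-1.5,"dy":-1,"dz":10,"roll":0.3},
  {"fingers":5,"dx":-1.5,"dy":-1,"dz":25,"roll":0.3},
  {"fingers":5,"dx":-1.5,"dy":-1,"dz":45,"roll":0.3},
  {"fingers":5,"dx":-1.5,"dy":-1,"dz":65,"roll":0.3},
  {"fingers":5,"dx":-1.5,"dy":-1,"dz":85,"roll":0.3},
  {"fingers":5,"dx":-1.5,"dy":-1,"dz":100,"roll":0.3},
  {"fingers":5,"dx":-1.5,"dy":-1,"dz":110,"roll":0.3},
  {"fingers":5,"dx":-1.5,"dy":-1,"dz":115,"roll":0.3},
  {"fingers":5,"dx":-1.5,"dy":-1,"dz":115,"roll":0.3},
  {"fingers":5,"dx":-1.5,"dy":-1,"dz":115,"roll":0.3},
])

```text
clock: 22.55
position: [0.495, -0.0317, 0.0722]
tool_rot: [0.0, -0.235, 0.972, -0.0]
ft_force: [-0.3, 0.6, -2.4]
finger_gap: 0.014
```

```bash
cat > chk.py <<'E'
from fit import *
w=bot.get_image("wrist");o=bot.get_obs();print(o["clock"],o["position"],o["tool_rot"],o["finger_gap"],o["ft_force"])
X=rot(o["tool_rot"]); z0=o["position"][2]-.0123
yaw=np.arctan2(-X[1,0],-X[0,0]); p0=np.r_[o["position"][:2]+.008*np.array([np.cos(yaw),np.sin(yaw)]),yaw]
print("tool-based",p0[:2],np.degrees(yaw)); edges(w,p0,z0+.008)
T=np.array([.5011,-.0291,np.radians(27.05)]); print("vs target at this height"); edges(w,T,z0+.008)
e=np.array([np.cos(T[2]),np.sin(T[2])]); d=T[:2]-p0[:2]; print("to go block x,y mm",1e3*d@e,1e3*d@[-e[1],e[0]])
cv2.imwrite(f"pics/chk{o['clock']:.2f}.png",w["img"]); pickle.dump((w,o),open("chk.pkl","wb"))
# block edge below the cover: gradient profile beyond -x end at z=.05 and base outline
g=cv2.cvtColor(w["img"],cv2.COLOR_BGR2GRAY).astype(np.float32)
for s in (-15,15):
    for z in(.05,):
        pr=proj(w,local(T,[[-52-k,s] for k in range(0,16)],z)).astype(np.float32); print(s,cv2.remap(g,pr[:,:1].copy(),pr[:,1:].copy(),1).ravel().astype(int))
E
python3 chk.py | sed 's/np.float64//g'
```

```text
22.6 [ 0.495  -0.0317  0.0723] [ 0.0005 -0.2346  0.9721 -0.0003] 0.013461438633508304 [-0.188  -0.0837 -3.4883]
tool-based [ 0.5021 -0.028 ] 27.136989945556707
mx [(-30, (0.6)), (-24, (0.6)), (-18, (0.5)), (-12, (0.4)), (-6, (0.5)), (0, (0.6)), (6, (0.7)), (12, (0.6)), (18, (0.5)), (24, (0.5)), (30, (0.6))]
my [(-50, (-0.4)), (-42, (-0.9)), (-34, (-0.4)), (-26, (-0.4))]
py [(-50, (-0.6)), (-42, (-0.4)), (-34, (-1.0)), (-26, (-0.9))]
vs target at this height
mx [(-30, (-0.8)), (-24, (-0.9)), (-18, (-0.8)), (-12, (-1.0)), (-6, (-0.9)), (0, (-0.9)), (6, (-0.8)), (12, (-0.8)), (18, (-0.9)), (24, (-0.7)), (30, (-0.8))]
my [(-50, (-1.0)), (-42, (-1.5)), (-34, (-1.0)), (-26, (-1.0)), (-18, (-1.5))]
py [(-50, (-0.3)), (-42, (-0.1)), (-34, (-0.2)), (-26, (-0.5)), (-18, (-0.4))]
to go block x,y mm -1.4018180754204463 -0.4642525425584107
-15 [107 104  90  67  66  67  65  64  48  15  10  12  12   5  10  68]
15 [103 101  88  67  64  64  62  62  45  12   9   9  10  11  12  74]
```

Emit:
apply_moves([
  {"fingers":5,"dx":0,"dy":-0.4,"dz":3,"roll":0},
  {"fingers":5,"dx":0,"dy":-0.4,"dz":6,"roll":0},
  {"fingers":5,"dx":0,"dy":-0.4,"dz":8,"roll":0},
  {"fingers":5,"dx":0,"dy":-0.4,"dz":9.5,"roll":0},
  {"fingers":5,"dx":0,"dy":-0.4,"dz":9.5,"roll":0},
  {"fingers":5,"dx":0,"dy":-0.4,"dz":9.5,"roll":0},
])

```text
clock: 23.2
position: [0.4948, -0.0319, 0.0623]
tool_rot: [0.0, -0.235, 0.972, -0.0]
ft_force: [-0.4, -0.1, -0.1]
finger_gap: 0.0139
```

```bash
python3 chk.py | sed 's/np.float64//g'
```

```text
23.25 [ 0.4948 -0.032   0.0623] [ 0.     -0.2346  0.9721 -0.    ] 0.012983467169499063 [-1.3415 -0.3063 -0.0384]
tool-based [ 0.502  -0.0283] 27.137864664893556
mx [(-30, (0.4)), (-24, (0.4)), (-18, (0.5)), (-12, (0.6)), (-6, (0.4)), (0, (0.4)), (6, (0.6)), (12, (0.4)), (18, (0.6)), (24, (0.6)), (30, (0.5))]
my [(-50, (-0.5)), (-42, (-1.0)), (-34, (-0.2)), (-26, (-0.2))]
py [(-50, (-0.6)), (-42, (-1.0)), (-34, (-0.9)), (-26, (-0.8))]
vs target at this height
mx [(-30, (-0.6)), (-24, (-0.7)), (-18, (-0.6)), (-12, (-0.8)), (-6, (-0.8)), (0, (-0.8)), (6, (-0.7)), (12, (-0.5)), (18, (-0.5)), (24, (-0.6)), (30, (-0.6))]
my [(-50, (-0.8)), (-42, (-1.2)), (-34, (-0.6)), (-26, (-0.5)), (-18, (-1.0))]
py [(-50, (-0.4)), (-42, (-0.2)), (-34, (-0.7)), (-26, (-0.5)), (-18, (-0.5))]
to go block x,y mm -1.116805171104676 -0.31214501809788364
-15 [40 55 84 67 68 67 67 67 55 17 10  9  8  7  8 58]
15 [40 51 86 64 66 66 64 64 58 20 11 11  8  9  4 51]
```

Emit:
apply_moves([
  {"fingers":5,"dx":0.8,"dy":-0.1,"dz":-1,"roll":0},
  {"fingers":5,"dx":0.8,"dy":-0.1,"dz":-1,"roll":0},
  {"fingers":5,"dx":0.8,"dy":-0.1,"dz":0,"roll":0},
  {"fingers":5,"dx":0.8,"dy":-0.1,"dz":0,"roll":0},
])

```text
clock: 23.65
position: [0.4942, -0.0325, 0.0623]
tool_rot: [0.0, -0.235, 0.972, -0.0]
ft_force: [-0.4, 0.3, 0.1]
finger_gap: 0.0141
```

```bash
python3 chk.py | sed 's/np.float64//g'; python3 - <<'E'
# fine BGR profiles over -x end at z=.05
from fit import *
w,o=pickle.load(open("chk.pkl","rb")); T=np.array([.5011,-.0291,np.radians(27.05)])
for nm,f in (("mx",lambda s,k:[-52-k,s]),("my",lambda s,k:[s,-32-k]),("py",lambda s,k:[s,32+k])):
    for s in ((-18,12) if nm=="mx" else (-45,-30)):
        pr=proj(w,local(T,[f(s,k) for k in np.arange(-1,7,.5)],.05)).astype(np.float32)
        v=cv2.remap(w["img"],pr[:,:1].copy(),pr[:,1:].copy(),1)[:,0].astype(int); print(nm,s,[tuple(x.tolist()) for x in v])
E
```

```text
23.7 [ 0.4942 -0.0324  0.0623] [ 0.0001 -0.2346  0.9721 -0.0001] 0.013503199723951016 [-0.5165 -0.752   0.7867]
tool-based [ 0.5014 -0.0288] 27.139554418208746
mx [(-30, (0.8)), (-24, (1.1)), (-18, (1.1)), (-12, (1.1)), (-6, (1.0)), (0, (1.0)), (6, (1.1)), (12, (1.1)), (18, (1.0)), (24, (1.1)), (30, (1.1))]
my [(-50, (-0.4)), (-42, (-1.0)), (-34, (-0.2)), (-26, (-0.3))]
py [(-50, (-0.6)), (-42, (-0.4)), (-34, (-0.9)), (-26, (-0.8))]
vs target at this height
mx [(-30, (0.6)), (-24, (0.4)), (-18, (0.6)), (-12, (0.5)), (-6, (0.7)), (0, (0.5)), (6, (0.6)), (12, (0.6)), (18, (0.7)), (24, (0.6)), (30, (0.8))]
my [(-50, (-0.6)), (-42, (-1.1)), (-34, (-0.6)), (-26, (-0.6)), (-18, (-1.0))]
py [(-50, (-0.5)), (-42, (-0.4)), (-34, (-0.8)), (-26, (-0.8))]
to go block x,y mm -0.3705335867019471 -0.15509712799393713
-15 [51 38 51 65 66 68 66 66 59 24 10 10  9  6  8 35]
15 [51 37 49 65 66 65 65 65 62 23 12  9 10  9  6 34]
mx -18 [(31, 74, 20), (31, 73, 20), (28, 69, 19), (28, 62, 18), (21, 51, 14), (29, 53, 25), (45, 60, 45), (58, 65, 61), (63, 67, 69), (64, 66, 69), (64, 67, 68), (64, 68, 70), (63
[... 560 characters left out ...]
174, 58), (80, 174, 59), (82, 176, 61), (81, 175, 61), (80, 174, 59), (81, 175, 60), (81, 174, 59), (81, 175, 60), (79, 170, 59), (73, 150, 63), (74, 119, 82), (83, 103, 105), (91, 105, 118), (92, 107, 121), (93, 108, 121)]
py -45 [(31, 73, 20), (32, 75, 22), (32, 75, 21), (32, 75, 21), (32, 74, 22), (31, 74, 21), (31, 74, 21), (32, 75, 20), (32, 74, 20), (32, 74, 20), (35, 75, 27), (52, 83, 59), (80, 98, 101), (91, 107, 119), (94, 108, 122), (93, 110, 121)]
py -30 [(29, 73, 20), (31, 74, 22), (32, 76, 22), (30, 74, 20), (31, 75, 22), (31, 75, 22), (33, 76, 22), (32, 75, 22), (31, 74, 21), (30, 74, 21), (34, 74, 27), (47, 79, 52), (71, 91, 91), (88, 105, 116), (92, 108, 122), (95, 110, 123)]
```

Emit:
apply_moves([
  {"fingers":16,"dx":0,"dy":0,"dz":0,"roll":0},
  {"fingers":20,"dx":0,"dy":0,"dz":0,"roll":0},
  {"fingers":26,"dx":0,"dy":0,"dz":0,"roll":0},
  {"fingers":30,"dx":0,"dy":0,"dz":0,"roll":0},
  {"fingers":30,"dx":0,"dy":0,"dz":-15,"roll":0},
  {"fingers":30,"dx":0,"dy":0,"dz":-50,"roll":0},
  {"fingers":30,"dx":0,"dy":0,"dz":-90,"roll":0},
  {"fingers":30,"dx":0,"dy":0,"dz":-130,"roll":0},
  {"fingers":30,"dx":0,"dy":0,"dz":-140,"roll":0},
  {"fingers":30,"dx":0,"dy":0,"dz":-140,"roll":0},
  {"fingers":30,"dx":0,"dy":0,"dz":-140,"roll":0},
])

```text
clock: 24.8
position: [0.4936, -0.0322, 0.2009]
tool_rot: [-0.001, -0.235, 0.972, 0.001]
ft_force: [0.0, -0.1, -0.4]
finger_gap: 0.0302
```

```bash
python3 - <<'E' | sed 's/np.float64//g'
from fit import *
w=bot.get_image("wrist");s=bot.get_image("scene");t=bot.get_image("top");o=bot.get_obs();print(o["clock"],o["position"],o["ft_force"],w["origin"])
for n,d in(("w",w),("t",t),("s",s)): cv2.imwrite(f"pics/end{n}.png",d["img"])
T=np.array([.5011,-.0291,np.radians(27.05)])
edges(w,T,.058,lim=330)
# profiles of BGR around each edge, plane z=.05
for nm,f in (("mx",lambda s,k:[-52-k,s]),("px",lambda s,k:[52+k,s]),("my",lambda s,k:[s,-32-k]),("py",lambda s,k:[s,32+k])):
    for q in ((-20,20) if nm[1]=="x" else (-35,0,40)):
        pr=proj(w,local(T,[f(q,k) for k in np.arange(-1,12,1)],.05)).astype(np.float32)
        v=cv2.remap(w["img"],pr[:,:1].copy(),pr[:,1:].copy(),1)[:,0].astype(int); print(nm,q,[tuple(x.tolist()) for x in v])
m=red(w["img"]);n,l,st,c=cv2.connectedComponentsWithStats(m);print([(c[i],unproj(w,c[i],.024)[0]) for i in range(1,n) if st[i,4]>80])
for d,nm in((t,"top"),(s,"scene")): edges(d,T,.058,lim=400)
E
```

```text
24.95 [ 0.4937 -0.0323  0.2007] [ 0.1288 -0.1579  0.2934] [ 0.4216 -0.069   0.3471]
mx [(-30, (-0.4)), (-24, (-0.5)), (-18, (-0.4)), (-12, (-0.3)), (-6, (-0.2)), (0, (0.6)), (6, (-0.2)), (12, (-0.1)), (18, (-0.2)), (24, (-0.1)), (30, (-0.0))]
my [(-50, (-0.6)), (-42, (-0.1)), (-34, (-1.4)), (-26, (-0.8)), (-18, (-0.7)), (-10, (-1.5)), (-2, (0.2)), (6, (-1.0)), (14, (-0.4)), (22, (0.2)), (30, (-0.0)), (38, (-0.7)), (46, (-1.3))]
py [(-50, (-0.2)), (-42, (0.1)), (-34, (0.1)), (-26, (-0.2)), (-18, (0.1)), (-10, (0.8)), (-2, (0.2)), (6, (0.5)), (14, (0.5)), (22, (-0.1)), (30, (0.2)), (38, (-0.2)), (46, (-0.7))]
mx -20 [(27, 63, 19), (27, 62, 18), (24, 55, 17), (31, 47, 31), (47, 51, 53), (51, 55, 57), (50, 52, 54), (36, 38, 38), (19, 18, 19), (10, 9, 11), (9, 9, 10), (9, 7, 8), (7, 8, 9)]
mx 20 [(26, 63, 18), (25, 61, 16), (24, 56, 18), (33, 49, 33), (49, 52, 53), (53, 55, 58), (49, 50, 54), (37, 38, 40), (16, 14, 17), (11, 9, 11), (9, 8, 10), (10, 9, 10), (9, 9, 9)]
px -20 [(63, 145, 45), (63, 145, 45), (61, 144, 45), (62, 143, 44), (62, 144, 45), (60, 144, 44), (64, 144, 47), (82, 150,
[... 1963 characters left out ...]
(-50, (-4.3)), (-42, (-6.0)), (-34, (-6.0)), (-26, (-3.2)), (-18, (3.5)), (-10, (3.9)), (-2, (5.4)), (6, (-6.0)), (14, (-3.3)), (22, (1.8)), (30, (-3.6)), (38, (-0.8)), (46, (0.1))]
mx [(-30, (2.9)), (-24, (2.4)), (-18, (3.6)), (-12, (2.7)), (-6, (2.9)), (0, (2.8)), (6, (4.6)), (12, (5.4)), (18, (3.1)), (24, (3.9)), (30, (1.8))]
my [(-50, (-1.2)), (-42, (0.1)), (-34, (1.4)), (-26, (0.5)), (-18, (0.1)), (-10, (1.3)), (-2, (0.9)), (6, (0.1)), (14, (1.4)), (22, (0.9)), (30, (2.4)), (38, (0.1)), (46, (1.6))]
py [(-50, (-3.8)), (-42, (-2.9)), (-34, (-1.7)), (-26, (-2.7)), (-18, (-3.0)), (-10, (-0.8)), (-2, (-1.7)), (6, (-1.1)), (14, (-2.4)), (22, (-1.6)), (30, (-2.8)), (38, (-1.8)), (46, (-1.7))]
```

```bash
python3 - <<'E'
from h import *
for n,boxes in (("scene",dict(cyl=(345,155,390,225),bottle=(278,112,305,158),beaker=(245,262,282,308),flask=(165,176,203,222))),("top",dict(cyl=(305,130,330,172),bottle=(215,138,238,170),beaker=(315,248,342,278),flask=(214,255,242,282)))):
    a=cv2.imread(f"pics/{n}0.png").astype(int);b=cv2.imread("pics/end"+n[0]+".png").astype(int)
    for k,(x0,y0,x1,y1) in boxes.items():
        d=abs(a-b).max(2)[y0:y1,x0:x1]; print(n,k,"changed>30: %.3f"%(d>30).mean())
s=cv2.imread("pics/ends.png"); r=red(s);n_,l,st,c=cv2.connectedComponentsWithStats(r);print([(st[i].tolist(),c[i]) for i in range(1,n_) if st[i,4]>15 and c[i][0]<300])
d=bot.get_image("scene"); P=lambda q,z:proj(d,[[*q,z]])[0]; print("nut exp",P((.6,.2892),.014),"spacer exp",P((.5575,.281),.014))
bx=s[105:190,160:265]; h=cv2.cvtColor(bx,cv2.COLOR_BGR2HSV); m=((h[...,0]>10)&(h[...,0]<22)&(h[...,1]>150)&(h[...,2]>60)); print("brass",m.sum(),np.argwhere(m).mean(0)[::-1]+[160,105] if m.any() else None)
i0=cv2.imread("pics/scene0.png"); dk=(abs(s.astype(int)-i0).max(2)>20)[105:190,160:265]; q=np.argwhere(dk); print("tray change bbox",q.min(0)[::-1]+[160,105],q.max(0)[::-1]+[160,105],dk.sum())
E
```

```text
scene cyl changed>30: 0.000
scene bottle changed>30: 0.808
scene beaker changed>30: 0.000
scene flask changed>30: 0.020
top cyl changed>30: 0.118
top bottle changed>30: 0.000
top beaker changed>30: 0.000
top flask changed>30: 0.488
[([139, 77, 8, 7, 22], array([142.4545,  80.1364]))]
nut exp [233.6842 129.5105] spacer exp [223.0744 137.6643]
brass 46 [225.6087 137.6739]
tray change bbox [160 105] [264 189] 2224
```

```bash
python3 -c "
from bench import bot
print(bot.job_done())"
```

```text
the job is handed in; nothing more can be done
None
```

I took the nut, the spacer and the bar off the stud in that order and put all three in the tray. I then laid the cover on the block with its notch round the stud. The job was handed in at about 25 s of the 72 s allowed, with the gripper open and clear above the cover.

**Cover:** the last wrist picture puts the cover within about 0.5 mm of the target along its long sides and at its -x end. No strip of block top showed at the -x end. The wrist force showed its weight on the block before I let go, which is my only check that it lies flat.

**Tray:** the last picture that showed all three in the tray was taken at 21.4 s, before I lowered the cover. In the final scene picture my search found the brass spacer at its expected place. It did not pick out the red nut.

**Glassware:** each of the four pieces looked unchanged in at least one of the two fixed cameras. The arm was probably in front of the bottle in one view and of the flask in the other.

**Checks that failed or disagreed:**
- **+x end:** the cover's edge came out about 0.5–1 mm further out than expected, against a faint block edge. Since cover and block are the same length and the -x end was flush, I put this down to measurement error.
- **Fixed cameras:** the same edge check with the top and scene cameras was too scattered to use.

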